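# Clamp the thermal cycler's lid and start the green programme

## Task

Get the thermal cycler going: turn the blue knob on its lid clockwise until the clamp clicks past its detent and stays there, then turn the black selector on the control deck so that its white pointer clicks home on the green mark. Let go of both knobs and leave everything else on the bench where it is.

Things in the scene. Friction and masses are not known exactly. Their poses are not given: they have to be found in the camera images.
- cycler: White thermal cycler, fixed, 260 mm deep (x), 360 wide (y); origin on the bench under its centre; x points from its front (facing the robot, yaw within 0.4 rad) to its back, y left. Left half: closed grey lid, 215 x 165 mm, top 152 mm above the bench, centred at y = +82 mm. Right half: dark control deck 100 mm above the bench, with a display 10 mm high from 76 mm behind the selector's axis.
- clamp (a joint): Angle (rad) of the blue clamp knob on the lid, growing clockwise from above, 0 to 1.45 (end stops). At 0 (released) the white-lined wing end points 1.34 rad counter-clockwise of the cycler's x, to an orange dot. A weak spring (0.03 Nm/rad) pulls back towards 0. Detent bump starts at 0.86, top at 1.10, takes about 0.15 Nm; past it the knob rests at about 1.30, held by the detent: clamped.
- clamp_grip (a point): Point on the vertical axis of the blue clamp knob, 32 mm above the lid (184 mm above the bench). The knob: round foot 70 mm across, 10 mm high, with a straight upright wing across its middle to grip, 68 mm long, 16 mm thick, top 11 mm above this point. x points along the wing to its white-lined end and turns with the knob; z up.
- clamped_mark (a point): Point on the lid between the two black dots (in line, 14 mm apart) at which the white-lined end of the clamp wing points when clamped; 53 mm from the knob's axis towards the cycler's back (+x). Fixed to the cycler.
- selector (a joint): Angle (rad) of the black programme selector, growing clockwise from above, 0 to 2.8 (end stops). Detents, where it rests within 0.05 when let go: 0 white (off), 0.7 blue, 1.4 green, 2.1 yellow, 2.8 red. About 0.06 Nm to leave a detent; past the halfway point it snaps to the next. At angle q the white pointer is 1.4 - q counter-clockwise of the cycler's x, so at green it points straight back.
- selector_grip (a point): Point on the vertical axis of the black selector, 32 mm above the deck (132 mm above the bench). The knob: round foot 60 mm across, 10 mm high, with a straight upright wing across its middle to grip, 56 mm long, 16 mm thick, top 11 mm above this point. x points along the wing to its white pointer end and turns with the knob; z up.
- green_mark (a point): Centre of the green mark on the control deck: 15 mm dot, 45 mm from the selector's axis towards the cycler's back (+x). Same-size dots at the same radius, clockwise from the left: white, blue, green, yellow, red. Fixed to the cycler.
- tube_rack: Blue plastic tube rack, 78 x 122 x 26 mm with a row of small tubes 10 mm above it, loose in front of the cycler on its left; a bystander to leave where it is; origin at the centre of its underside.
- cold_block: Aluminium cold block, 82 x 120 x 30 mm, loose in front of the cycler on its right; a bystander to leave where it is; origin at the centre of its underside.
- tip_box: Magenta pipette tip box, 85 x 125 x 70 mm, tips to 84 mm, loose at the right; a bystander to leave where it is; origin at the centre of its underside.
- tip_box_lid: Clear tip box lid lying open side up, 88 x 128 x 34 mm, loose at the right; a bystander to leave where it is; origin at the centre of its underside.
- bottle_a: White centrifuge bottle with a silver cap, 72 mm across, 165 mm high, loose at the left; a bystander to leave where it is; origin at the centre of its underside.
- bottle_b: White centrifuge bottle with a silver cap, 72 mm across, 165 mm high, loose at the left; a bystander to leave where it is; origin at the centre of its underside.
- pipette: White and black micropipette lying on the bench beside the cycler's right flank, about 280 mm long, 30 mm high; a bystander to leave where it is; origin at the centre of its underside.

How it is judged (in metres and radians):
On the way, in this order (a step that is already met when the one before it is completed fails the run):
1. the lid clamp has been turned clockwise past its detent into its clamped pocket (value of joint clamp above 1.2 rad), for 0.2 s.
2. with the lid clamped, the selector stands on the green mark (value of joint clamp above 1.2 rad and value of joint selector between 1.24 and 1.56 rad), for 0.2 s.
At the end, for the whole second after the job is handed in: The clamp knob is past its detent (joint above 1.2 rad) and the selector rests on the green mark (1.24 to 1.56 rad, i.e. within 9 degrees), both still and released (all of step 2 and velocity of joint clamp between -0.1 and 0.1 rad/s and velocity of joint selector between -0.1 and 0.1 rad/s); the robot touches nothing.
It fails at once if a bystander (tube rack or cold block) is shoved more than 30 mm (distance of any of tube_rack, cold_block from where it was at the start of the episode above 0.03 m).
It fails at once if a bystander (tip box or its lid) is shoved more than 30 mm (distance of any of tip_box, tip_box_lid from where it was at the start of the episode above 0.03 m).
It fails at once if a bystander (bottle) is shoved more than 30 mm (distance of any of bottle_a, bottle_b from where it was at the start of the episode above 0.03 m).
It fails at once if a bystander (pipette) is shoved more than 30 mm (distance of pipette from where it was at the start of the episode above 0.03 m).
It also fails if it takes over 51 s, if anything falls off the work surface, if the arm or the gripper's body presses on something with over 40 N, if the wrist force passes 120 N, or if a joint passes its speed limit or range.

## Robot

A 6-joint arm with a two-finger parallel gripper is mounted at the origin on the work surface. World frame = base frame: x ahead of the robot, y to its left, z up, the work surface at z = 0. Lengths are in m, angles in degrees, forces in N, time in s.
With the tool pointing down it reaches from about 0.25 to 0.725 m from the base axis. Payload 9.7 kg.
Tool frame: the origin (TCP) lies between the finger pads; the fingertips stand 19 mm ahead of it and the grasp point (between the pads) is the TCP; z points along the fingers, y is the line along which they close (so a half turn about z gives the same grasp; the last joint's range is limited). The gripper opens to 85 mm and grips with 20 to 120 N. Pads are 22 mm wide; open, the fingers measure 114 mm over their backs; the gripper's body (76 mm by 85 mm) begins 54 mm behind the grasp point. The pads swing forward as they close: fully open they stand 13 mm farther back than shut.
Start: joints at [65.718, 4.979, 10.078, 95.1, 0, 90], TCP at [0.226, 0.501, 0.25] pointing down, gripper open.
Joint ranges: [-179.16, 179.16], [-48.56, 103.87], [-65.8, 70.77], [-126.05, 130.52], [-82.76, 87.17], [-180, 180]. Speed limits (degrees/s): [127.2, 127.2, 147.25, 180, 180, 180].

## Interface

Orientations are given as [roll, pitch, yaw] about the fixed x, y, z axes, in that order (R = Rz(yaw) Ry(pitch) Rx(roll)).
In Python, from workcell import bot gives the robot as it stands. The module is installed in compiled form; this text tells all that it offers.
- The arm moves only by the shell command python3 -m crank 'ROWS' [OPENING] [FORCE]. ROWS is JSON, a list that holds one entry, the list of rows, each a list of 6 numbers: the shift along the world's x, y, z as a fraction of full scale, then the turn, a rotation vector about the world's x, y, z as a fraction of full scale. In form: [[[x, y, z, wx, wy, wz], ...]]. A call has 1 to 20 rows; each row shifts and turns the commanded pose from where the row before left it; what a row does not reach is not made up. Full scale, the value 1, is 20 mm for a shift and 0.12 rad for a turn. A row lasts 1/12 s, in which the tool goes at most 41.7 mm and 7.16 degrees, less where a joint would pass 70% of its speed; a pose out of reach is approached as far as the arm can. A call with a number of a shift or a turn outside -1 to 1 is refused whole. A call with a gripper value outside its range is refused whole. OPENING is the opening, from 0 (shut) to 1 (fully open), set as the call begins (- or left out, the last holds). The fingers move at their own pace and stop on an object; FORCE is the grip in N (left out, the last holds). Time passes only in rows, so rows that do not move let the fingers close. It gives the time, the measured TCP pose, the force, the opening and the grip force at its end, in the units of the state.
- bot.get_obs(): the state, without advancing time (a new reading comes with each control period).
- bot.camera(name): name is "scene" or "top" or "wrist"; returns the picture (480x640x3 uint8, red, green, blue); there is no depth.
- bot.camera_model(name): a dict with "vertical_fov" (degrees; the focal length in pixels is half the picture's height over the tangent of half this angle, whatever the lens; pixels are square), "cx", "cy" (the principal point, pixels), "R" (3x3) and "t" (3): a world point X has camera coordinates R X + t. Camera axes: x right, y down, z forward; pixel columns grow to the right and rows downward; lengths in m; the calibration is good to about 2 mm. A picture is of the moment at which its call begins: read the wrist's pose just before it. camera_model takes no time and is no camera call; for the wrist camera it gives the pose at the moment of the call.
- bot.job_done(): hands the job in; it is judged then, once.
The state is a dict: "time": time; "q": joint angles; "qd": joint speeds; "joint_efforts": joint torques, N m; "ee_pos": TCP position; "tcp_rot": TCP orientation; "wrist_force": force on the tool from outside, world axes, zero at the start; "torque": the same for the moment, N m; "opening": finger opening in m; "grasp_force": force on a finger pad.
Only numpy, scipy, OpenCV 4.12 (cv2) and the standard library are available. Lean on these libraries where they do the work, as an engineer would, in place of code of your own. Each camera call takes 0.05 s, during which the arm holds its last target. There are 200 camera calls.

## Working session

There is one attempt and no reset: what is moved stays moved. The work goes in short steps, Python scripts to look and compute and a shell command to move; the robot and the scene stay as the last step left them, time stands still between calls to the robot, and variables do not carry over. Pictures are saved under pics/ and viewed, at most 10 in all, crops included, and the job is handed in when it is done.

```bash
mkdir -p pics; python3 - <<'E'
from workcell import bot
import cv2
for n in ("top","scene"):
    im=bot.camera(n); cv2.imwrite(f"pics/{n}0.png",im[:,:,::-1]); m=bot.camera_model(n); print(n,m)
print(bot.get_obs())
E
```

```text
top {'vertical_fov': 42.49808294600912, 'cx': 317.4672949914135, 'cy': 240.34277291863694, 'R': array([[ 0.00678011, -0.99995266,  0.00697902],
       [-0.98886885, -0.00774201, -0.14858824],
       [ 0.14863524, -0.00589389, -0.98887453]]), 't': array([-0.04697578,  0.54725779,  1.5432175 ])}
scene {'vertical_fov': 46.96544959906153, 'cx': 308.0498202701114, 'cy': 242.1168943675425, 'R': array([[-0.22920794,  0.97329774, -0.01245927],
       [ 0.81793868,  0.18565092, -0.54452736],
       [-0.52767417, -0.13500091, -0.83865053]]), 't': array([ 0.14818724, -0.36223069,  1.76057912])}
{'time': 0.1, 'q': array([ 6.57175802e+01,  5.00828573e+00,  1.00401765e+01,  9.50992314e+01,
       -2.55520051e-03,  9.00004988e+01]), 'qd': array([-0.0222153 , -0.08241862,  0.09476564, -0.03855939, -0.00452688,
       -0.01868531]), 'joint_efforts': array([-2.95785630e-04, -5.21564269e+01,  4.65653872e+01,  1.60597108e-02,
       -4.54405972e-05, -2.53651521e-06]), 'ee_pos': array([0.2261186 , 0.50117832, 0.24966131]), 'tcp_rot': array([-1.79932659e+02,  2.55578502e-03,  1.55717084e+02]), 'wrist_force': array([ 0.29708494, -0.46522516,  0.49846922]), 'torque': array([0.03768741, 0.01395418, 0.03660595]), 'grasp_force': 0.0, 'opening': 0.08497028301291742}
```

View pics/top0.png

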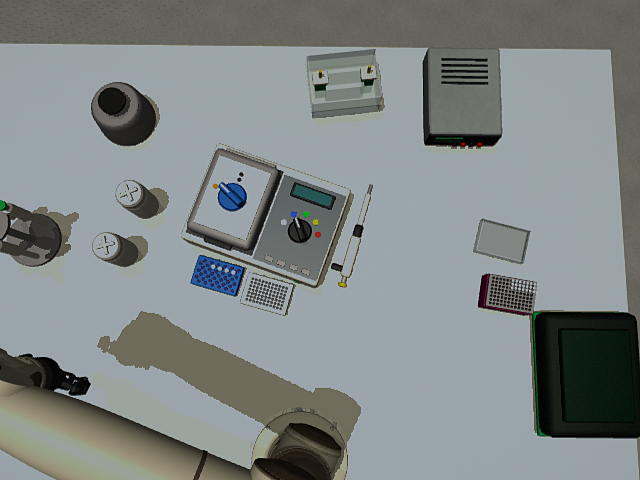

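View pics/scene0.png

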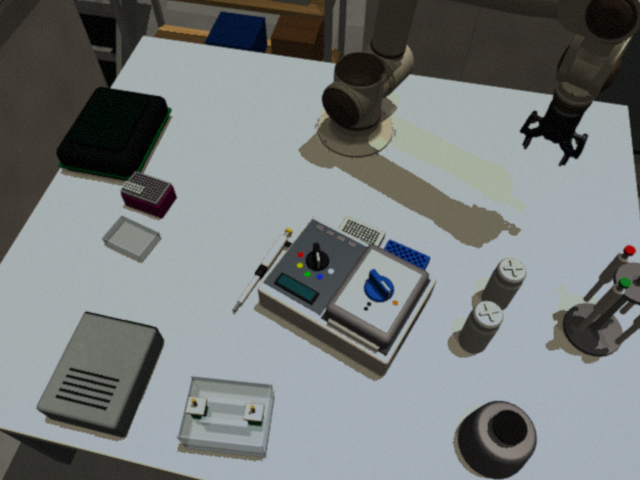

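The top view shows the cycler with its blue clamp knob near (232,196) and its black selector near (300,230). I'll enlarge both views.

```bash
python3 - <<'E'
import cv2
a=cv2.imread("pics/top0.png")[140:290,170:370]; cv2.imwrite("pics/topc.png",cv2.resize(a,None,fx=4,fy=4,interpolation=cv2.INTER_CUBIC))
a=cv2.imread("pics/scene0.png")[215:365,250:450]; cv2.imwrite("pics/scenec.png",cv2.resize(a,None,fx=4,fy=4,interpolation=cv2.INTER_CUBIC))
E
```

```text
(no output)
```

View pics/topc.png

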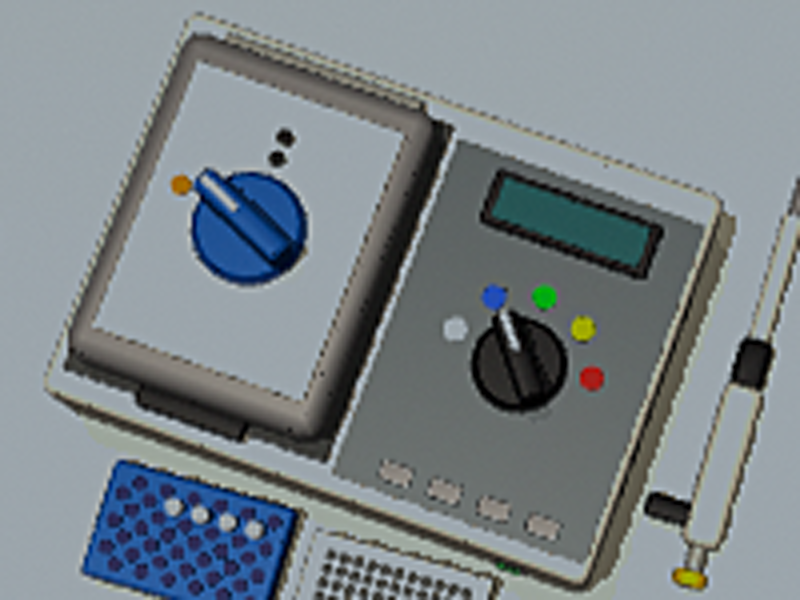

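View pics/scenec.png

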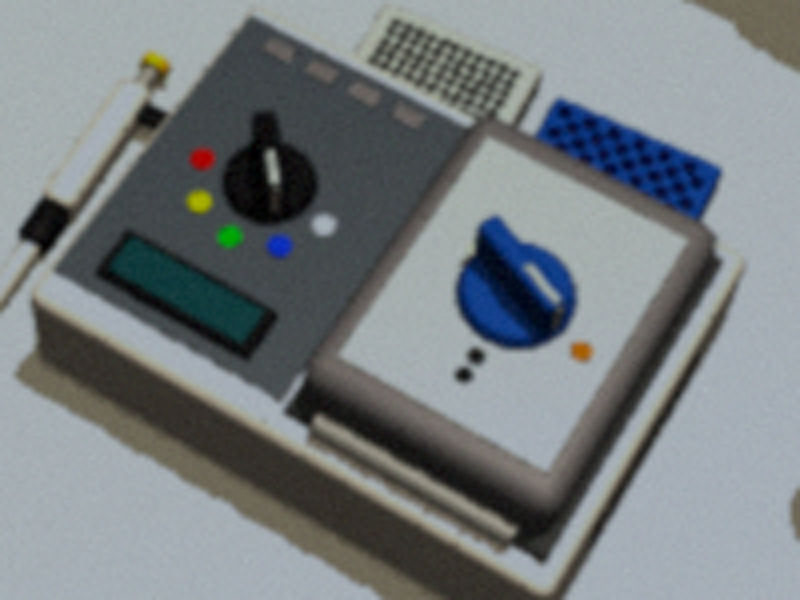

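```bash
cat > fit.py <<'E'
import numpy as np
from workcell import bot
from scipy.optimize import least_squares
def f(n):return 240/np.tan(np.radians(bot.camera_model(n)['vertical_fov'])/2)
def proj(n,X):
    m=bot.camera_model(n); c=m['R']@X+m['t']; return np.array([m['cx'],m['cy']])+f(n)*c[:2]/c[2]
off={'top':(170,140),'scene':(250,215)}
P={'top':dict(w=(455,329),b=(494,297),g=(544,297),y=(583,328),r=(592,379),d1=(278,159),d2=(285,137),o=(181,185)),
 'scene':dict(w=(324,225),b=(280,246),g=(231,237),y=(200,202),r=(203,159),d1=(476,356),d2=(464,375),o=(582,351))}
def pts(p):
    sx,sy,cx,cy,yaw,ro=p; d={}
    for k,a in zip('wbgyr',np.array([1.4,.7,0,-.7,-1.4])): d[k]=np.array([sx+.045*np.cos(yaw+a),sy+.045*np.sin(yaw+a),.1005])
    for k,a,r in (('d1',0,.046),('d2',0,.060),('o',1.34,ro)): d[k]=np.array([cx+r*np.cos(yaw+a),cy+r*np.sin(yaw+a),.1525])
    return d
def res(p,cams):
    d=pts(p); return np.concatenate([proj(n,d[k])-((np.array(P[n][k])+.5)/4-.5+off[n]) for n in cams for k in d])
if __name__=='__main__':
  for cams in (['top'],['scene'],['top','scene']):
    s=least_squares(res,[.5,0,.6,.15,-.2,.053],args=(cams,)); print(cams,s.x.round(4),'max',abs(s.fun).max().round(2))
  p=s.x;c,si=np.cos(p[4]),np.sin(p[4]);D=p[2:4]-p[:2]
  print('clamp-sel in cycler',c*D[0]+si*D[1],-si*D[0]+c*D[1], 'reach',np.hypot(p[0],p[1]),np.hypot(p[2],p[3]))
  # wing directions: project white line ends
  def ray(n,uv,z):
    m=bot.camera_model(n);uv=(np.array(uv)+.5)/4-.5+off[n]
    d=m['R'].T@np.array([(uv[0]-m['cx'])/f(n),(uv[1]-m['cy'])/f(n),1]);o=-m['R'].T@m['t'];return (o+d*(z-o[2])/d[2])[:2]
  for n,q,z in (('top',[(503,313),(515,347)],.143),('top',[(209,178),(239,212)],.195),('scene',[(271,152),(276,200)],.143),('scene',[(530,267),(556,303)],.195)):
    a,b=[ray(n,u,z) for u in q]; v=a-b; 
    if n=='scene': v=-v
    print(n,a.round(4),b.round(4),'ang rel cycler',np.arctan2(v[1],v[0])-p[4])
E
python3 fit.py
```

```text
['top'] [ 0.5622  0.0021  0.6351  0.1638 -0.3375  0.0501] max 0.48
['scene'] [ 0.5645  0.0049  0.6372  0.1664 -0.3359  0.0506] max 0.23
['top', 'scene'] [ 0.5632  0.0035  0.6361  0.1652 -0.3369  0.0504] max 0.87
clamp-sel in cycler 0.015383477788829883 0.1768056767174859 reach 0.5631921791968959 0.6572539058258144
top [0.5867 0.0113] [0.5659 0.0038] ang rel cycler 0.6825865249507316
top [0.656  0.1829] [0.6357 0.1648] ang rel cycler 1.0675810387314255
scene [0.5677 0.0065] [0.6001 0.0169] ang rel cycler 0.6472006722972613
scene [0.6411 0.1715] [0.6604 0.1891] ang rel cycler 1.0767550766851721
```

The fits from the two cameras agree to about 3 mm. The selector axis is at (0.563, 0.0035), the clamp axis at (0.636, 0.165), and the yaw is -0.337. The clamp-to-selector spacing of 177 mm is plausible for a 360 mm wide unit, and both knobs are within reach. The selector points to blue, with its pointer at (503,313) in the crop. The clamp wing stands at about 1.07 rad relative to the cycler. First a short test move to find the sign of q6.

```bash
python3 -m crank '[[[0.5,-0.5,0.3,0,0,0.5],[0.5,-0.5,0.3,0,0,0.5],[0,0,0,0,0,0],[0,0,0,0,0,0]]]' 1 40; python3 -c "
from workcell import bot
o=bot.get_obs();print(o['q'],o['tcp_rot'])"
```

```text
time: 0.43
ee_pos: [0.2464, 0.4812, 0.2623]
tcp_rot: [180.0, -0.0, 162.5]
wrist_force: [-0.3, 0.2, -0.2]
opening: 0.0851
grasp_force: 0.0
[6.28796045e+01 3.95742757e+00 1.03321334e+01 9.63617362e+01
 8.29093327e-03 8.04258547e+01] [ 1.79985832e+02 -6.01828902e-03  1.62453751e+02]
```

```bash
python3 -m crank '[[[0.97,-0.79,0,0,0,0.43],[0.97,-0.79,0,0,0,0.43],[0.97,-0.79,0,0,0,0.43],[0.97,-0.79,0,0,0,0.43],[0.97,-0.79,0,0,0,0.43],[0.97,-0.79,0,0,0,0.43],[0.97,-0.79,0,0,0,0.43],[0.97,-0.79,0,0,0,0.43],[0.97,-0.79,0,0,0,0.43],[0.97,-0.79,0,0,0,0.43],[0.97,-0.79,0,0,0,0.43],[0.97,-0.79,0,0,0,0.43],[0.97,-0.79,0,0,0,0.43],[0.97,-0.79,0,0,0,0.43],[0.97,-0.79,0,0,0,0.43],[0.97,-0.79,0,0,0,0.43],[0.97,-0.79,0,0,0,0.43],[0.97,-0.79,0,0,0,0.43],[0.97,-0.79,0,0,0,0.43],[0.97,-0.79,0,0,0,0.43]]]'; python3 -m crank '[[[0,0,0,0,0,0],[0,0,0,0,0,0]]]'; python3 - <<'E'
from workcell import bot
import cv2,numpy as np
o=bot.get_obs();print(o['q'])
m=bot.camera_model('wrist');im=bot.camera('wrist')[:,:,::-1].copy();cv2.imwrite('pics/w1.png',im)
f=240/np.tan(np.radians(m['vertical_fov'])/2)
for X in ([.636,.165,.195],[.636,.165,.162],o['ee_pos']):
  c=m['R']@np.array(X)+m['t'];print((np.array([m['cx'],m['cy']])+f*c[:2]/c[2]).round(1))
E
```

```text
time: 2.1
ee_pos: [0.635, 0.1652, 0.2614]
tcp_rot: [180.0, -0.0, -138.2]
wrist_force: [0.1, 0.4, 0.5]
opening: 0.0855
grasp_force: 0.0
time: 2.27
ee_pos: [0.6348, 0.1651, 0.2607]
tcp_rot: [179.9, -0.1, -138.5]
wrist_force: [0.6, -0.4, -0.1]
opening: 0.0854
grasp_force: 0.0
[ 1.45719658e+01  2.09720667e+01  3.01890960e+01  9.93279938e+01
  1.19294941e-02 -2.69739219e+01]
[312.4 268.5]
[312.7 247.4]
[313.5 336. ]
```

View pics/w1.png

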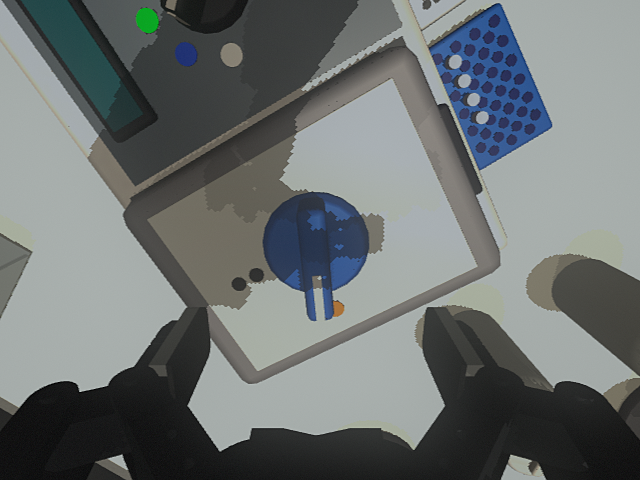

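The wrist view shows the wing nearly vertical in the image, from (313,200) to (320,320), the foot centred at (315.5,243.5), the black dots at (256,275) and (239,284), and the orange dot at about (337,308). I'll refine the clamp axis from these.

```bash
python3 - <<'E'
from workcell import bot
import numpy as np
m=bot.camera_model('wrist');f=240/np.tan(np.radians(m['vertical_fov'])/2)
def ray(uv,z):
    d=m['R'].T@np.array([(uv[0]-m['cx'])/f,(uv[1]-m['cy'])/f,1]);o=-m['R'].T@m['t'];return (o+d*(z-o[2])/d[2])[:2]
print('foot',ray((315.5,243.5),.162))
a,b=ray((256,275),.1525),ray((239,284),.1525);u=np.array([np.cos(-.337),np.sin(-.337)])
print('dots',a,b,np.linalg.norm(a-b),'axis',(a+b)/2-.053*u, 'yaw',np.arctan2(*(b-a)[::-1]))
g,bl,w=[ray(p,.1005) for p in((147,20),(186,54),(231,54))]
print('sel',g-.045*u,[ (bl-.045*np.array([np.cos(-.337+.7),np.sin(-.337+.7)])),w-.045*np.array([np.cos(-.337+1.4),np.sin(-.337+1.4)])])
p,q=ray((313,200),.195),ray((320,320),.195);v=q-p;print('wing',p,q,(p+q)/2,np.linalg.norm(v),np.degrees(np.arctan2(v[1],v[0])))
E
```

```text
foot [0.63249047 0.16534658]
dots [0.67884834 0.15249168] [0.69182618 0.14799806] 0.013733790022790404 axis [0.63531847 0.16776971] yaw -0.3333330138212518
sel [0.56226243 0.00484318] [array([0.56233581, 0.00554269]), array([0.56198601, 0.00535953])]
wing [0.60642119 0.14048473] [0.65705155 0.19053031] [0.63173637 0.16550752] 0.07118983777800485 44.667199634433835
```

```bash
python3 -m crank '[[[0,0.08,-0.5,0,0,0.2],[0,0,-0.7,0,0,0.25],[0,0,-0.7,0,0,0],[0,0,-0.7,0,0,0],[0,0,-0.6,0,0,0],[0,0,-0.45,0,0,0],[0,0,0,0,0,0],[0,0,0,0,0,0]]]' 1 30; python3 -m crank '[[[0,0,0,0,0,0],[0,0,0,0,0,0],[0,0,0,0,0,0],[0,0,0,0,0,0],[0,0,0,0,0,0],[0,0,0,0,0,0],[0,0,0,0,0,0],[0,0,0,0,0,0],[0,0,0,0,0,0],[0,0,0,0,0,0],[0,0,0,0,0,0],[0,0,0,0,0,0]]]' 0 30; python3 -c "
from workcell import bot
o=bot.get_obs();print(o['q'],o['torque'])"
```

```text
time: 2.98
ee_pos: [0.6336, 0.1675, 0.1893]
tcp_rot: [180.0, -0.0, -135.2]
wrist_force: [-0.0, -0.7, 0.2]
opening: 0.0856
grasp_force: 0.0
time: 3.98
ee_pos: [0.6352, 0.1658, 0.1898]
tcp_rot: [-179.8, 0.0, -135.3]
wrist_force: [4.1, -5.5, 2.3]
opening: 0.0153
grasp_force: 34.2
[ 14.67809393  19.09277917  19.87180188  90.66662544  -0.12992133
 -30.06767622] [-1.06996804 -0.79903196  0.0649947 ]
```

```bash
python3 -m crank '[[[0.08,-0.08,0,0,0,-0.5],[0,0,0,0,0,-0.6],[0,0,0,0,0,-0.6],[0,0,0,0,0,-0.6],[0,0,0,0,0,-0.6],[0,0,0,0,0,-0.6],[0,0,0,0,0,-0.6],[0,0,0,0,0,-0.6],[0,0,0,0,0,0]]]' 0 60; python3 -m crank '[[[0,0,0,0,0,-0.6],[0,0,0,0,0,-0.6],[0,0,0,0,0,-0.6],[0,0,0,0,0,-0.6],[0,0,0,0,0,-0.6],[0,0,0,0,0,-0.6],[0,0,0,0,0,-0.6],[0,0,0,0,0,-0.5],[0,0,0,0,0,0],[0,0,0,0,0,0],[0,0,0,0,0,0]]]';  python3 -c "
from workcell import bot
o=bot.get_obs();print(o['q'],o['torque'])"
```

```text
time: 4.73
ee_pos: [0.6353, 0.166, 0.19]
tcp_rot: [179.9, -0.0, -167.7]
wrist_force: [-5.1, 3.5, 4.1]
opening: 0.0149
grasp_force: 62.5
time: 5.65
ee_pos: [0.6354, 0.1665, 0.19]
tcp_rot: [179.9, -0.1, 160.3]
wrist_force: [-3.5, 5.0, 3.2]
opening: 0.0148
grasp_force: 62.5
[14.63051942 19.23809814 20.07053182 90.80361455  0.13332948 34.36040232] [ 1.22175875  0.66685137 -0.00351113]
```

```bash
python3 -m crank '[[[0,0,0,0,0,0],[0,0,0,0,0,0],[0,0,0,0,0,0],[0,0,0,0,0,0],[0,0,0,0,0,0],[0,0,0,0,0,0],[0,0,0,0,0,0],[0,0,0,0,0,0],[0,0,0.5,0,0,0],[0,0,0.7,0,0,0],[0,0,0.8,0,0,0],[0,0,0.8,0,0,0],[0,0,0.7,0,0,0],[0,0,0,0,0,0]]]' 1 30; python3 -m crank '[[[-0.36,-0.81,0,0,0,0.59],[-0.36,-0.81,0,0,0,0.59],[-0.36,-0.81,0,0,0,0.59],[-0.36,-0.81,0,0,0,0.59],[-0.36,-0.81,0,0,0,0.59],[-0.36,-0.81,0,0,0,0.59],[-0.36,-0.81,0,0,0,0.59],[-0.36,-0.81,0,0,0,0.59],[-0.36,-0.81,0,0,0,0.59],[-0.36,-0.81,0,0,0,0.59],[0,0,0,0,0,0],[0,0,0,0,0,0]]]'; python3 - <<'E'
from workcell import bot
import cv2,numpy as np
m=bot.camera_model('wrist');im=bot.camera('wrist')[:,:,::-1].copy();cv2.imwrite('pics/w2.png',im)
im=bot.camera('top')[140:290,170:370,::-1].copy();cv2.imwrite('pics/t2.png',cv2.resize(im,None,fx=4,fy=4))
E
```

```text
time: 6.82
ee_pos: [0.6364, 0.1655, 0.2633]
tcp_rot: [179.8, 0.2, 160.2]
wrist_force: [-0.1, 0.7, 0.5]
opening: 0.0854
grasp_force: 0.0
time: 7.82
ee_pos: [0.5635, 0.0028, 0.2593]
tcp_rot: [180.0, 0.0, -159.4]
wrist_force: [0.7, -0.9, 0.9]
opening: 0.0855
grasp_force: 0.0
```

View pics/w2.png

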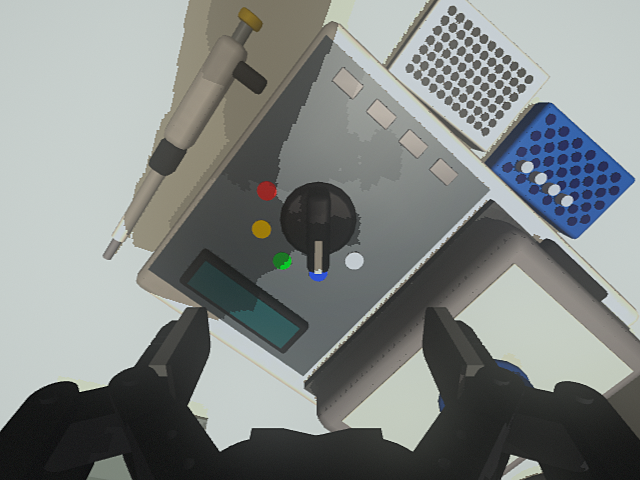

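The pointer covers blue at (318,272), with green at (282,261), and the wing is vertical in the image as intended. I'll refine the selector axis and check the clamp in the top view.

```bash
python3 - <<'E'
from workcell import bot
import numpy as np
m=bot.camera_model('wrist');f=240/np.tan(np.radians(m['vertical_fov'])/2)
def ray(uv,z):
    d=m['R'].T@np.array([(uv[0]-m['cx'])/f,(uv[1]-m['cy'])/f,1]);o=-m['R'].T@m['t'];return (o+d*(z-o[2])/d[2])[:2]
for p,a in zip(((354,261),(282,261),(262,229),(267,191)),(1.4,0,-.7,-1.4)):
    print(ray(p,.1005)-.045*np.array([np.cos(-.337+a),np.sin(-.337+a)]))
print('foot',ray((318,218),.11)); print(bot.get_obs()['ee_pos'])
p,q=ray((318.5,186),.143),ray((318.5,272),.143);print((p+q)/2,np.linalg.norm(p-q),np.degrees(np.arctan2(*(q-p)[::-1])))
E
```

```text
[0.56362315 0.00667065]
[0.56364486 0.00601697]
[0.56289864 0.00619156]
[0.56285081 0.00597932]
foot [0.55921249 0.00464531]
[0.56391657 0.00370321 0.25908837]
[0.55850669 0.0045037 ] 0.0607272844181112 20.75058983575811
```

View pics/t2.png

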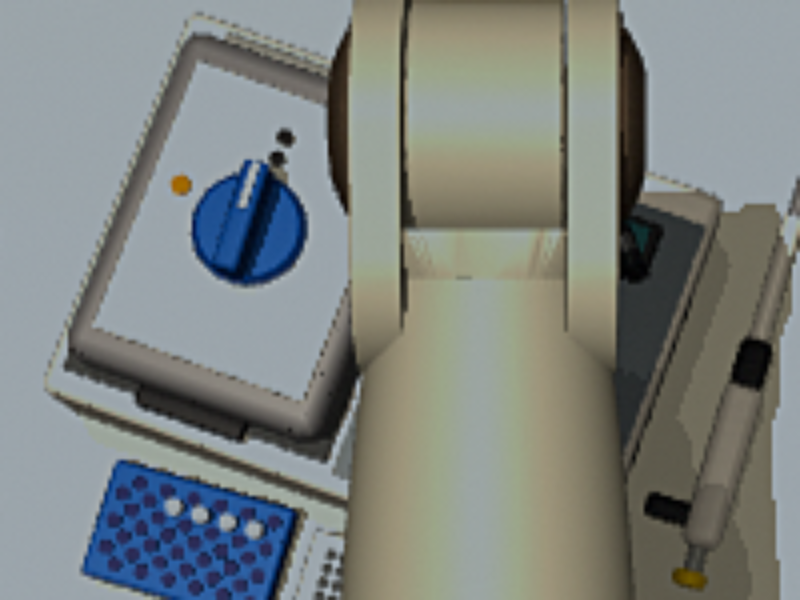

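The clamp wing now points at the two black dots, (282,148) in the crop, so it stayed clamped. Next I descend on the selector.

```bash
python3 -m crank '[[[-0.03,0.1,-0.7,0,0,0],[0,0,-0.9,0,0,0],[0,0,-0.9,0,0,0],[0,0,-0.9,0,0,0],[0,0,-0.9,0,0,0],[0,0,-0.8,0,0,0],[0,0,-0.6,0,0,0],[0,0,-0.4,0,0,0],[0,0,0,0,0,0],[0,0,0,0,0,0]]]' 1 30; python3 -m crank '[[[0,0,0,0,0,0],[0,0,0,0,0,0],[0,0,0,0,0,0],[0,0,0,0,0,0],[0,0,0,0,0,0],[0,0,0,0,0,0],[0,0,0,0,0,0],[0,0,0,0,0,0],[0,0,0,0,0,0],[0,0,0,0,0,0],[0,0,0,0,0,0],[0,0,0,0,0,0]]]' 0 40
```

```text
time: 8.75
ee_pos: [0.5633, 0.0056, 0.1375]
tcp_rot: [180.0, -0.0, -159.2]
wrist_force: [0.5, 0.2, 0.5]
opening: 0.0853
grasp_force: 0.0
time: 9.75
ee_pos: [0.5636, 0.0047, 0.1378]
tcp_rot: [-179.9, 0.0, -159.3]
wrist_force: [2.0, -5.3, 1.5]
opening: 0.0154
grasp_force: 41.7
```

```bash
python3 -m crank '[[[0.02,-0.04,0,0,0,-0.6],[0,0,0,0,0,-0.6],[0,0,0,0,0,-0.6],[0,0,0,0,0,-0.6],[0,0,0,0,0,-0.6],[0,0,0,0,0,-0.6],[0,0,0,0,0,-0.6],[0,0,0,0,0,-0.6],[0,0,0,0,0,-0.6],[0,0,0,0,0,-0.42],[0,0,0,0,0,0],[0,0,0,0,0,0],[0,0,0,0,0,0],[0,0,0,0,0,0]]]'; python3 -m crank '[[[0,0,0,0,0,0],[0,0,0,0,0,0],[0,0,0,0,0,0],[0,0,0,0,0,0],[0,0,0,0,0,0],[0,0,0,0,0,0],[0,0,0,0,0,0],[0,0,0,0,0,0],[0,0,0.5,0,0,0],[0,0,0.7,0,0,0],[0,0,0.9,0,0,0],[0,0,0.9,0,0,0],[0,0,0.9,0,0,0],[0,0,0.9,0,0,0],[0,0,0.9,0,0,0],[0,0,0.6,0,0,0],[0,0,0,0,0,0],[0,0,0,0,0,0]]]' 1 30; python3 - <<'E'
from workcell import bot
import cv2
im=bot.camera('wrist')[:,:,::-1].copy();cv2.imwrite('pics/w3.png',im)
E
```

```text
time: 10.92
ee_pos: [0.5637, 0.0043, 0.1377]
tcp_rot: [-180.0, 0.0, 160.8]
wrist_force: [-0.2, -4.7, 5.9]
opening: 0.0152
grasp_force: 42.0
time: 12.42
ee_pos: [0.5639, 0.0045, 0.2641]
tcp_rot: [180.0, 0.1, 160.7]
wrist_force: [-0.2, -0.1, -0.9]
opening: 0.0852
grasp_force: 0.0
```

View pics/w3.png

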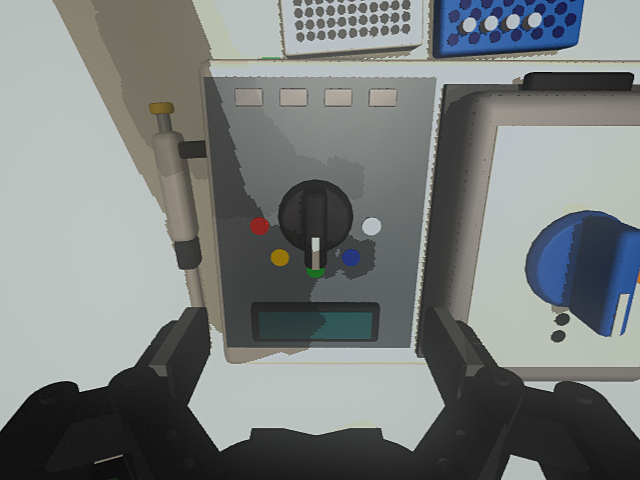

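The selector's pointer sits on the green mark at (316,270). The clamp wing runs parallel to the cycler's x and points to the black-dot side, and the gripper is clear of both knobs.

```bash
python3 -c "
from workcell import bot
print(bot.job_done())"
```

```text
the job is handed in; nothing more can be done
None
```

The clamp is turned past its detent and the selector rests on the green mark; both knobs are released, nothing else on the bench was touched as far as the pictures show, and the job was handed in at about 12.5 s with no verdict returned.

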